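# Tighten the jam nut on a switch drive's operating rod

## Robot

A 6-joint arm with a two-finger parallel gripper is mounted at the origin on the work surface. World frame = base frame: x ahead of the robot, y to its left, z up, the work surface at z = 0. Lengths are in m, angles in rad, forces in N, time in s.
With the tool pointing down it reaches from about 0.3 to 0.775 m from the base axis. Payload 14.6 kg.
Tool frame: the origin (TCP) lies on the mounting face of the last link; the fingertips stand 199 mm ahead of it and the grasp point (between the pads) lies 180 mm ahead of it; z points along the fingers, y is the direction in which the jaws open and shut (so a half turn about z gives the same grasp; the last joint's range is limited). The gripper opens to 94 mm and grips with 3 to 60 N. Pads are 16 mm wide; open, the fingers measure 119 mm over their backs; the gripper's body (75 mm by 177 mm) begins 78 mm behind the grasp point.
Start: joints at [1.094, 0.3, 1.521, -0, 1.321, -0.067], TCP at [0.219, 0.504, 0.405] pointing down, gripper open.
Joint ranges: [-3.03, 3.03], [-0.79, 2.21], [0.23, 2.52], [-1.04, 4.18], [0, 3.07], [-2.55, 2.55]. Speed limits (rad/s): [2.22, 2.22, 2.57, 3.14, 3.14, 3.14].

## Interface

Orientations are given as [roll, pitch, yaw] about the fixed x, y, z axes, in that order (R = Rz(yaw) Ry(pitch) Rx(roll)).
In Python, from station import sensors, vision, job gives the robot as it stands. The module is installed in compiled form; this text tells all that it offers.
- The arm moves only by the tool arm_command, never from a script. Its argument "plan" is one flat list of numbers, 5 for each row, row after row: the closure, from -1 (fully open) to 1 (shut), so that 0 is half open, then the shift along the world's x, y, z scaled (see below), then the turn about the world's z scaled (see below). A call has 1 to 20 rows; each row is the pose to reach, as a shift and turn from the pose commanded when the call began; what a row does not reach only later rows make up. The controller multiplies each number of a shift by 400 mm and each number of a turn by 120 degrees. A row lasts 1/10 s, in which the tool goes at most 50 mm and 8.59 degrees, less where a joint would pass 70% of its speed; a pose out of reach is approached as far as the arm can. A call with a number of a shift or a turn outside -1 to 1 is refused whole. A call with a gripper value outside its range is refused whole. The fingers move at their own pace and stop on an object; "newtons" is the grip in N (left out, the last holds). Time passes only in rows, so rows that repeat a pose let the fingers close. It gives the time, the measured TCP pose, the force and the opening at its end, in the units of the state.
- sensors.get_obs(): the state, without advancing time (a new reading comes with each control period).
- vision.camera(name): name is "scene" or "top"; returns the picture (420x560x3 uint8, blue, green, red); there is no depth.
- vision.camera_params(name): a dict with "intrinsics" (3x3 intrinsics, pixels), "k1" (the pictures are not rectified: a ray, as slopes to the right and down, at radius r is drawn at 1 + k1 r^2 times it, then the intrinsics apply), "rvec" (rotation vector, rad) and "tvec" (3), from world to camera coordinates, as OpenCV has them. Camera axes: x right, y down, z forward; pixel columns grow to the right and rows downward; lengths in m; the calibration is good to about 2 mm. A picture is of the moment at which its call begins. camera_params takes no time and is no camera call.
- job.hand_in(): hands the job in, once; it reports no verdict.
Trained networks look in the newest picture that a camera, given by its name, has taken for a name from the list of things; names that differ only in an ending like _2 or _b are one class to them, and where a whole thing is asked for, a point or a joint stands for the part that bears it (a point fixed in the world has none). Each returns a list of dicts, best first, with "confidence" (0 to 1); they miss things now and then, are a little off and sometimes report something else, mostly with a low value. They report only what shows in the picture. A call takes as long as a camera call. They do not tell look-alikes from the thing itself.
- vision.search_frame(name, camera): "at" ([row, column] in pixels, amid what is visible of it).
- vision.silhouettes(name, camera): "mask" (420x560 bool, what is visible of it) and "at" ([row, column] in pixels, amid what is visible of it).
- vision.pinpoint(name, camera): "at" ([row, column] in pixels: a listed point, or the origin of a listed thing).
The state is a dict: "time_s": time; "qpos": joint angles; "joint_vel": joint speeds; "tau": joint torques, N m; "ee_pos": TCP position; "eef_rot": TCP orientation; "force": force on the tool from outside, world axes, zero at the start; "moment": the same for the moment, N m; "grip_width": finger opening in m.
Only numpy, scipy, OpenCV 4.12 (cv2) and the standard library are available. Lean on these libraries where they do the work, as an engineer would, in place of code of your own. Each camera call takes 0.05 s, during which the arm holds its last target.

## Task

Stop this switch drive's rod from turning: push the forked holder with the narrow slot, which fits the rod's flats, fully down over them, feet between the two rails. Then press the handle of the spanner on the locknut down until the nut is tight and stops, handle about level, and leave the holder seated on the rod.

Things in the scene. Friction and masses are not known exactly. Their poses are not given: they have to be found in the camera images.
- holder (a point): Mid-grip of the narrow-slot aluminium fork (loose, upright, 140 mm tall): top post 30x30 mm, 45 mm tall; this point is 118 mm above the feet, 22 below the top. Crown under the post, then two 14 mm legs, slot 19 mm wide, 75 deep, open below; 47 mm wide overall (x), 30 thick (y runs through the slot, z up; half turn = same). The wrong fork has a 40 mm slot; places may be swapped.
- rod_flats (a point): Centre of the rod's flat part, fixed frame: y along the rod, z up, 85 mm above the bench. Flats 60 mm long (y), 16 thick (x), 30 tall (z). Rails beside, 52 mm gap, tops 35 mm below this point, take the fork's feet. Fully seated, holder is 58 mm above this point, its y along this y. Grey blocks, tops 25 mm above this point, at y -57 to -83 and 128 to 178 mm.
- locknut (a joint): Turn of the nut on the rod, rad: 0 loose, 0.68 tight (stop); grows as its captive ring spanner is pressed down. Handle: plane at y = +109 mm of rod_flats, 18 mm wide, 9 thick, ends 152 mm from the rod axis on the -x side, raised (0.85 - locknut - rod) rad above level, 37 to 47 degrees at start, about level when tight with the fork taking up its play. Needs 0.6 N m (8 N at 75 mm); stays where left.
- rod (a joint): Turn of the rod in its bearings, rad, positive the way the spanner goes down; 0 at start, flats upright. Unheld, it turns at 0.25 N m, so it follows the spanner and the nut does not tighten; with the fork seated it gives about 0.17 rad of play, then stands still.
Mind the look-alikes: they are no part of the job. Leave any green look-alike of the part that bears holder alone.

How it is judged:
By the outcome, as a careful person would: the job done as asked, in the order asked, and still so for the second after the job is handed in, with the robot touching nothing.
It also fails if it takes over 48 s, if anything falls off the work surface, if the arm or the gripper's body presses on something with over 40 N, if the wrist force passes 120 N, or if a joint passes its speed limit or range.

## Working session

There is one attempt and no reset: what is moved stays moved. The work goes in short steps, Python scripts to look and compute and a tool call to move; the robot and the scene stay as the last step left them, time stands still between calls to the robot, and variables do not carry over. Pictures are saved under pics/ and viewed, and the job is handed in when it is done.

Besides the shell and the picture viewer there is one more tool, called after "Request:" as name(argument=value, ...), one argument or row to a line, values as JSON. arm_command: Moves the arm, as the interface text tells. Its arguments: {"type":"object","properties":{"plan":{"type":"array"},"newtons":{"type":"number"}},"required":["plan"]}

```bash
mkdir -p pics; cat > h.py <<'E'
import numpy as np, cv2
from station import sensors, vision, job
def P(n):
    p=vision.camera_params(n); K=np.array(p["intrinsics"],float); R,_=cv2.Rodrigues(np.array(p["rvec"],float)); t=np.array(p["tvec"],float).ravel()
    return K,float(p["k1"]),R,t
def proj(n,X):
    K,k,R,t=P(n); X=np.atleast_2d(X); c=X@R.T+t; s=c[:,:2]/c[:,2:]; s=s*(1+k*(s**2).sum(1,keepdims=True))
    return np.c_[s[:,1]*K[1,1]+K[1,2], s[:,0]*K[0,0]+K[0,2]]  # row,col
def ray(n,rc):
    K,k,R,t=P(n); d=np.array([(rc[1]-K[0,2])/K[0,0],(rc[0]-K[1,2])/K[1,1]]); s=d.copy()
    for _ in range(30): s=d/(1+k*(s@s))
    v=R.T@np.array([s[0],s[1],1]); return -R.T@t, v/np.linalg.norm(v)
def atz(n,rc,z):
    o,v=ray(n,rc); return o+v*(z-o[2])/v[2]
def tri(rc1,rc2,n1="scene",n2="top"):
    o1,v1=ray(n1,rc1); o2,v2=ray(n2,rc2); A=np.c_[v1,-v2]; s=np.linalg.lstsq(A,o2-o1,rcond=None)[0]
    a=o1+v1*s[0]; b=o2+v2*s[1]; return (a+b)/2, np.linalg.norm(a-b)
E
python3 - <<'E'
from h import *
for n in("scene","top"):
    im=vision.camera(n); cv2.imwrite(f"pics/a_{n}.png",im)
    K,k,R,t=P(n); print(n,K[0,0],k,-R.T@t, R[2])
    for w in("holder","rod_flats","locknut","rod"):
        try: print(w,[(np.round(d["at"],1),round(d["confidence"],2)) for d in vision.pinpoint(w,n)][:4])
        except Exception as e: print(w,e)
o=sensors.get_obs();print({k:np.round(v,3) for k,v in o.items()})
E
```

```text
scene 423.3591850373707 -0.07661123426544823 [0.98573256 0.29778384 0.74623211] [-0.49130641 -0.43689395 -0.75348636]
holder [(array([145.6, 201.1]), 0.82), (array([168.3, 164.7]), 0.76), (array([131.2, 238.5]), 0.57)]
rod_flats [(array([276.2, 330.2]), 0.86)]
locknut it knows: holder, rod_flats
rod it knows: holder, rod_flats
top 408.62547200294426 -0.004401416921049599 [ 0.51156897 -0.05109663  0.8980844 ] [ 0.07025014 -0.01716223 -0.99738176]
holder [(array([258.1, 394. ]), 0.9), (array([209.7, 402. ]), 0.82), (array([158.2, 401.5]), 0.8)]
rod_flats [(array([171.7, 190.3]), 0.66)]
locknut it knows: holder, rod_flats
rod it knows: holder, rod_flats
{'time_s': np.float64(0.3), 'qpos': array([ 1.094,  0.3  ,  1.521,  0.   ,  1.321, -0.067]), 'joint_vel': array([-0.002, -0.001, -0.003, -0.   ,  0.   , -0.002]), 'tau': array([-1.0000e-03, -5.3115e+01, -3.5248e+01,  7.1000e-02,  2.3000e-02,
       -0.0000e+00]), 'ee_pos': array([0.219, 0.504, 0.404]), 'eef_rot': array([-3.141, -0.   ,  2.732]), 'force': array([ 0.201, -0.348,  0.412]), 'moment': array([0.004, 0.001, 0.035]), 'grip_width': np.float64(0.094)}
```

View pics/a_scene.png

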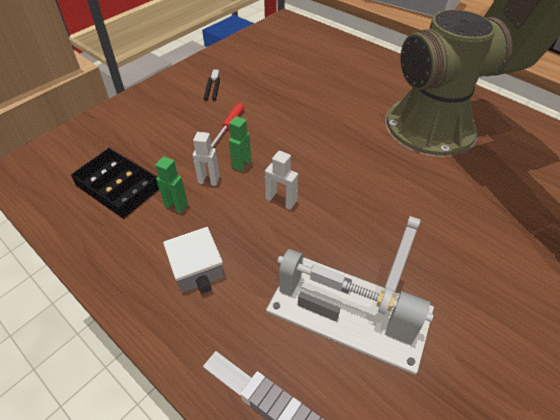

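View pics/a_top.png

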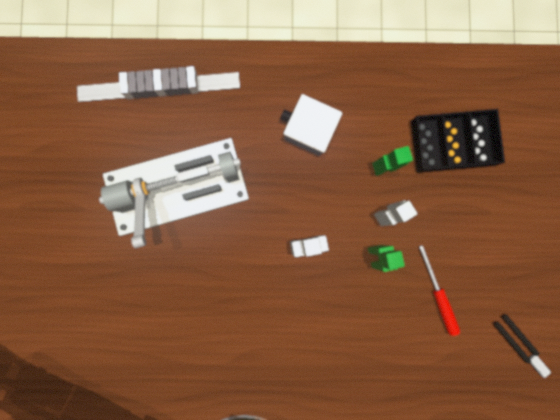

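```bash
python3 - <<'E'
from h import *
S=[(145.6,201.1),(168.3,164.7),(131.2,238.5)];T=[(258.1,394.),(209.7,402.),(158.2,401.5)]
for s in S:
  for t in T:
    print(s,t,*[np.round(a,4) for a in tri(s,t)])
print(tri((276.2,330.2),(171.7,190.3)), atz("top",(171.7,190.3),.085),atz("scene",(276.2,330.2),.085))
a=cv2.imread("pics/a_scene.png");cv2.imwrite("pics/a_c1.png",cv2.resize(a[110:270,120:300],None,fx=4,fy=3.7,interpolation=cv2.INTER_CUBIC)[:600,:800])
cv2.imwrite("pics/a_c2.png",cv2.resize(a[180:380,250:516],None,fx=3,fy=3,interpolation=cv2.INTER_CUBIC))
a=cv2.imread("pics/a_top.png");cv2.imwrite("pics/a_c3.png",cv2.resize(a[90:290,100:366],None,fx=3,fy=3,interpolation=cv2.INTER_CUBIC))
cv2.imwrite("pics/a_c4.png",cv2.resize(a[130:290,350:510],None,fx=3.7,fy=3.7,interpolation=cv2.INTER_CUBIC))
E
```

```text
(145.6, 201.1) (258.1, 394.0) [ 0.4928 -0.3385  0.048 ] 0.0791
(145.6, 201.1) (209.7, 402.0) [ 0.5617 -0.3066  0.1153] 0.001
(145.6, 201.1) (158.2, 401.5) [ 0.6284 -0.2547  0.2012] 0.055
(168.3, 164.7) (258.1, 394.0) [ 0.5301 -0.3812 -0.0178] 0.1705
(168.3, 164.7) (209.7, 402.0) [ 0.5949 -0.3626  0.027 ] 0.0758
(168.3, 164.7) (158.2, 401.5) [ 0.6627 -0.3074  0.1175] 0.0034
(131.2, 238.5) (258.1, 394.0) [ 0.4662 -0.289   0.1078] 0.0062
(131.2, 238.5) (209.7, 402.0) [ 0.5378 -0.2525  0.1849] 0.0695
(131.2, 238.5) (158.2, 401.5) [ 0.603  -0.2061  0.2647] 0.1122
(array([0.63334925, 0.10712226, 0.09902263]), np.float64(0.0030728795891517527)) [0.63636249 0.10859867 0.085     ] [0.62475482 0.10424084 0.085     ]
```

View crops.

The scene view shows the drive at about (300,350). There are two grey forks at (145,201) and (165,282), and two green ones at (185,172) and (145,240).

View pics/a_c1.png

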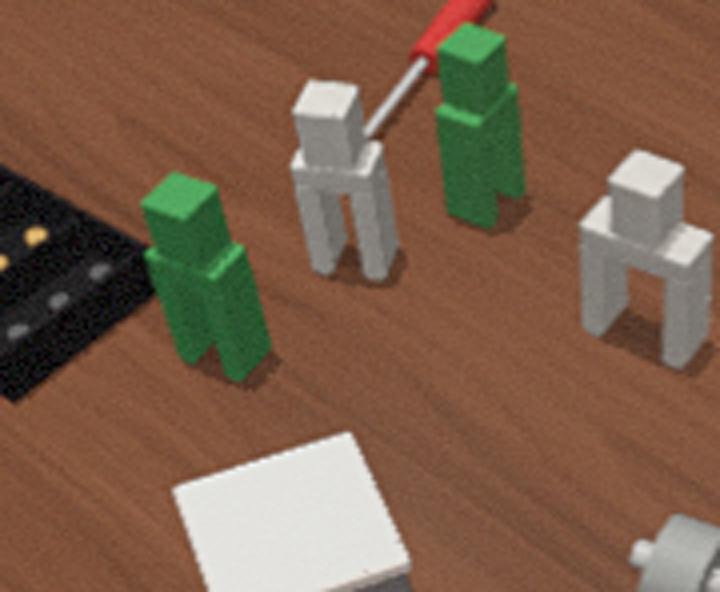

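View pics/a_c2.png

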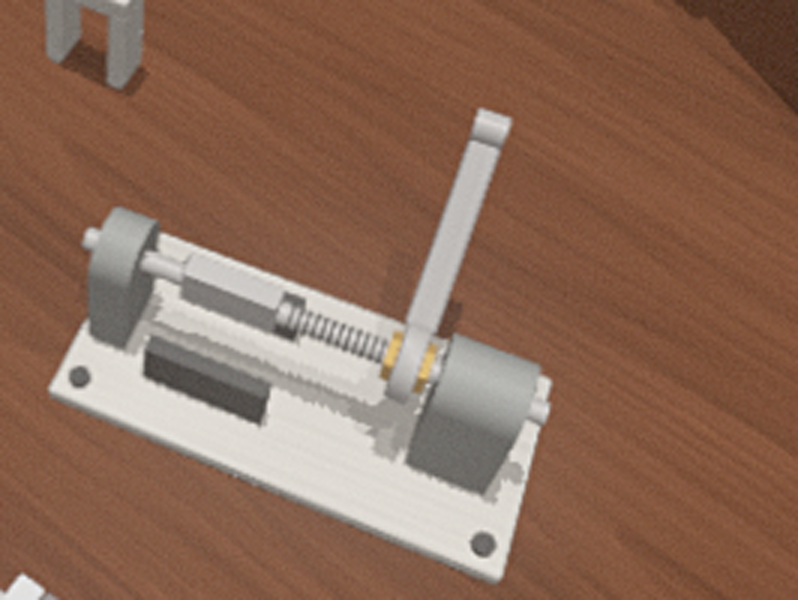

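View pics/a_c3.png

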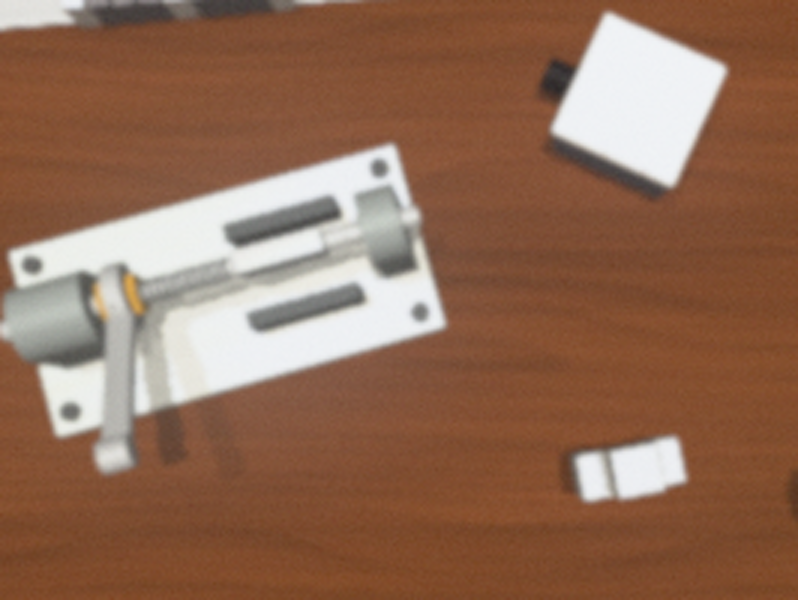

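View pics/a_c4.png

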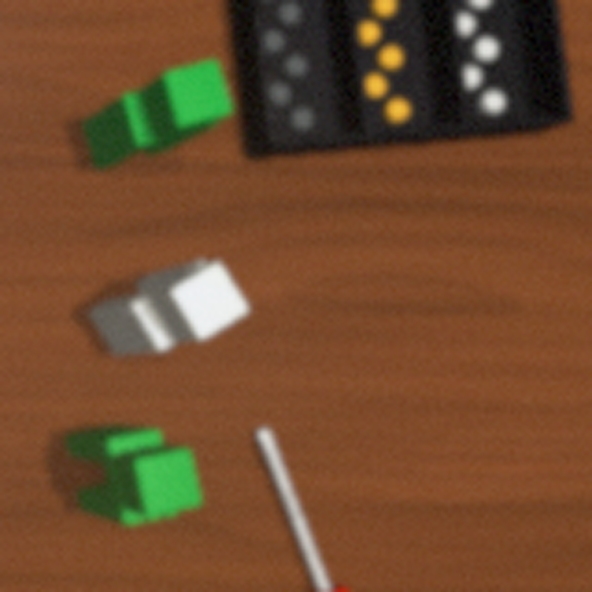

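The narrow-slot fork is the grey one at scene (145,201) / top (210,402). Its gap is about one leg-width, while the grey one at (165,282) has a wide slot. Next I'll fit its pose and look closely at the drive.

```bash
python3 - <<'E'
from h import *
ms={}
for n,c in(("scene",(145.6,201.1)),("top",(209.7,402))):
    vision.camera(n)
    L=vision.silhouettes("holder",n); 
    L=sorted(L,key=lambda d:np.hypot(*(np.array(d["at"])-c))); d=L[0]; print(n,d["at"],d["mask"].sum(),d["confidence"]); ms[n]=d["mask"]
np.savez("m.npz",**ms)
def box(cx,cz,wx,wy,wz):
    return np.array([[cx+a*wx/2,b*wy/2,cz+c*wz/2] for a in(-1,1) for b in(-1,1) for c in(-1,1)])
# feet at z=0
B=[box(-16.5,37.5,14,30,75),box(16.5,37.5,14,30,75),box(0,85,47,30,20),box(0,117.5,30,30,45)]
B=[b/1000 for b in B]
SS=8
def render(n,x,y,th):
    m=np.zeros((420*SS//2,560*SS//2),np.uint8)
    return m
def mask(n,x,y,th,w):
    r0,r1,c0,c1=w; m=np.zeros(((r1-r0)*SS,(c1-c0)*SS),np.uint8); R=np.array([[np.cos(th),-np.sin(th),0],[np.sin(th),np.cos(th),0],[0,0,1]])
    for b in B:
        p=proj(n,b@R.T+[x,y,0]); q=np.c_[(p[:,1]+.5-c0)*SS,(p[:,0]+.5-r0)*SS].astype(np.float32)
        cv2.fillConvexPoly(m,np.round(cv2.convexHull(q)).astype(np.int32),255)
    return cv2.resize(m,None,fx=1/SS,fy=1/SS,interpolation=cv2.INTER_AREA)/255.
W={}
for n in ms:
    r,c=np.where(ms[n]); W[n]=(r.min()-15,r.max()+15,c.min()-15,c.max()+15)
def cost(p,off=None):
    s=0
    for n in ms:
        r0,r1,c0,c1=W[n]; s+=np.abs(mask(n,*p,W[n])-ms[n][r0:r1,c0:c1]).sum()
    return s
from scipy.optimize import minimize
best=[]
for th in np.arange(-90,90,20):
    r=minimize(cost,[.562,-.307,np.radians(th)],method="Nelder-Mead",options=dict(initial_simplex=np.array([[.562,-.307,np.radians(th)]]*4)+np.diag([.005,.005,.15,0])[:4,:3]))
    best.append((r.fun,*np.round(r.x[:2],4),np.degrees(r.x[2])))
for b in sorted(best)[:4]: print(b)
b=sorted(best)[0]
for n in ms:
    im=cv2.imread(f"pics/a_{n}.png"); r0,r1,c0,c1=W[n]; m=mask(n,b[1],b[2],np.radians(b[3]),W[n])
    cr=cv2.resize(im[r0:r1,c0:c1],None,fx=6,fy=6,interpolation=cv2.INTER_CUBIC); mm=(cv2.resize(m,None,fx=6,fy=6)>.5).astype(np.uint8)
    cs,_=cv2.findContours(mm,cv2.RETR_LIST,cv2.CHAIN_APPROX_NONE); cv2.drawContours(cr,cs,-1,(0,0,255),1); cv2.imwrite(f"pics/fit_{n}.png",cr[:600,:800])
a=cv2.imread("pics/a_top.png");cv2.imwrite("pics/b_top.png",cv2.resize(a[135:210,150:250],None,fx=8,fy=8,interpolation=cv2.INTER_CUBIC))
a=cv2.imread("pics/a_scene.png");cv2.imwrite("pics/b_scene.png",cv2.resize(a[245:320,270:370],None,fx=8,fy=8,interpolation=cv2.INTER_CUBIC))
E
```

```text
scene [157.0, 203.7] 976 0.58
top [214.8, 397.3] 655 0.79Traceback (most recent call last):
  File "<stdin>", line 34, in <module>
    res = _minimize_neldermead(fun, x0, args, callback, bounds=bounds,
                               **options)
    fsim[j] = func(sim[j])
              ~~~~^^^^^^^^
    fx = function(np.copy(x), *(wrapper_args + args))
  File "<stdin>", line 29, in cost
  File "<stdin>", line 20, in mask
  File "h.py", line 7, in proj
    K,k,R,t=P(n); X=np.atleast_2d(X); c=X@R.T+t; s=c[:,:2]/c[:,2:]; s=s*(1+k*(s**2).sum(1,keepdims=True))
            ~^^^
  File "h.py", line 4, in P
    p=vision.camera_params(n); K=np.array(p["intrinsics"],float); R,_=cv2.Rodrigues(np.array(p["rvec"],float)); t=np.array(p["tvec"],float).ravel()
ValueError: time passes only in moves, steps and waits
```

Calling camera_params too often raised an error, so I'll cache the values in a file.

```bash
python3 - <<'E'
from station import vision
import numpy as np, json
d={n:{k:np.array(v).tolist() for k,v in vision.camera_params(n).items() if k in("intrinsics","k1","rvec","tvec")} for n in("scene","top")}
json.dump(d,open("cam.json","w"))
E
python3 - <<'E'
s=open('h.py').read()
s=s.replace('def P(n):\n    p=vision.camera_params(n);','import json\nCAM=json.load(open("cam.json"))\ndef P(n):\n    p=CAM[n];')
open('h.py','w').write(s)
E
cat > fit.py <<'E'
from h import *
from scipy.optimize import minimize
def box(cx,cz,wx,wy,wz,cy=0):
    return np.array([[cx+a*wx/2,cy+b*wy/2,cz+c*wz/2] for a in(-1,1) for b in(-1,1) for c in(-1,1)])/1000
FORK=[box(-16.5,37.5,14,30,75),box(16.5,37.5,14,30,75),box(0,85,47,30,20),box(0,117.5,30,30,45)]
SS=8
def mask(n,x,y,th,w,z=0,B=FORK):
    r0,r1,c0,c1=w; m=np.zeros(((r1-r0)*SS,(c1-c0)*SS),np.uint8); R=np.array([[np.cos(th),-np.sin(th),0],[np.sin(th),np.cos(th),0],[0,0,1]])
    for b in B:
        p=proj(n,b@R.T+[x,y,z]); q=np.c_[(p[:,1]+.5-c0)*SS,(p[:,0]+.5-r0)*SS].astype(np.float32)
        cv2.fillConvexPoly(m,np.round(cv2.convexHull(q)).astype(np.int32),255)
    return cv2.resize(m,None,fx=1/SS,fy=1/SS,interpolation=cv2.INTER_AREA)/255.
E
python3 - <<'E'
from fit import *
d=np.load("m.npz"); ms={n:d[n] for n in d.files}
W={}
for n in ms:
    r,c=np.where(ms[n]); W[n]=(r.min()-15,r.max()+15,c.min()-15,c.max()+15)
def run(names):
    def cost(p):
        return sum(np.abs(mask(n,*p,W[n])-ms[n][W[n][0]:W[n][1],W[n][2]:W[n][3]]).sum() for n in names)
    best=[]
    for th in np.arange(-90,90,30):
        x0=np.array([.562,-.307,np.radians(th)])
        r=minimize(cost,x0,method="Nelder-Mead",options=dict(initial_simplex=np.vstack([x0,x0+np.diag([.006,.006,.25])])))
        best.append((r.fun,*np.round(r.x[:2],4),np.degrees(r.x[2])))
    best.sort(); print(names,best[:3]); return best[0]
run(["scene"]);run(["top"]);b=run(["scene","top"])
for n in ms:
    im=cv2.imread(f"pics/a_{n}.png"); r0,r1,c0,c1=W[n]; m=mask(n,b[1],b[2],np.radians(b[3]),W[n])
    cr=cv2.resize(im[r0:r1,c0:c1],None,fx=6,fy=6,interpolation=cv2.INTER_CUBIC); mm=(cv2.resize(m,None,fx=6,fy=6)>.5).astype(np.uint8)
    cs,_=cv2.findContours(mm,cv2.RETR_LIST,cv2.CHAIN_APPROX_NONE); cv2.drawContours(cr,cs,-1,(0,0,255),1); cv2.imwrite(f"pics/fit_{n}.png",cr[:600,:800])
a=cv2.imread("pics/a_top.png");cv2.imwrite("pics/b_top.png",cv2.resize(a[135:210,150:250],None,fx=8,fy=8,interpolation=cv2.INTER_CUBIC))
a=cv2.imread("pics/a_scene.png");cv2.imwrite("pics/b_scene.png",cv2.resize(a[245:320,270:370],None,fx=8,fy=8,interpolation=cv2.INTER_CUBIC))
E
```

```text
['scene'] [(np.float64(74.74901960784314), np.float64(0.5568), np.float64(-0.3081), np.float64(-55.80939170113875)), (np.float64(75.26274509803922), np.float64(0.5569), np.float64(-0.308), np.float64(124.14375405972623)), (np.float64(75.54901960784315), np.float64(0.5566), np.float64(-0.3083), np.float64(-55.886659960540456))]
['top'] [(np.float64(54.062745098039215), np.float64(0.5568), np.float64(-0.3045), np.float64(-62.01903571601399)), (np.float64(54.90196078431373), np.float64(0.5567), np.float64(-0.3048), np.float64(-62.15286799745247)), (np.float64(55.180392156862744), np.float64(0.5568), np.float64(-0.3047), np.float64(-62.82932993524138))]
['scene', 'top'] [(np.float64(154.44313725490196), np.float64(0.5577), np.float64(-0.3065), np.float64(122.51078674712346)), (np.float64(155.09411764705882), np.float64(0.558), np.float64(-0.3063), np.float64(-57.4501003150807)), (np.float64(155.10980392156864), np.float64(0.5574), np.float64(-0.3071), np.float64(-58.81963715856884))]
```

View pics/fit_scene.png

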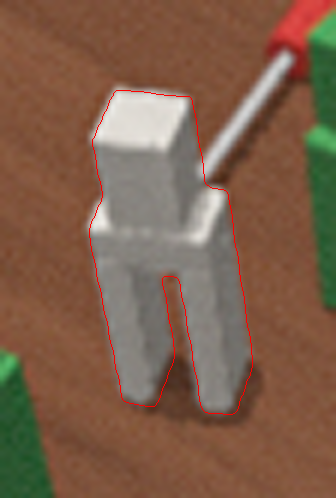

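View pics/fit_top.png

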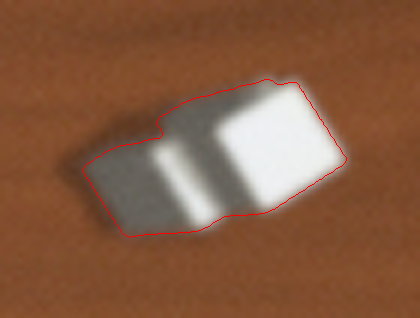

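View pics/b_top.png

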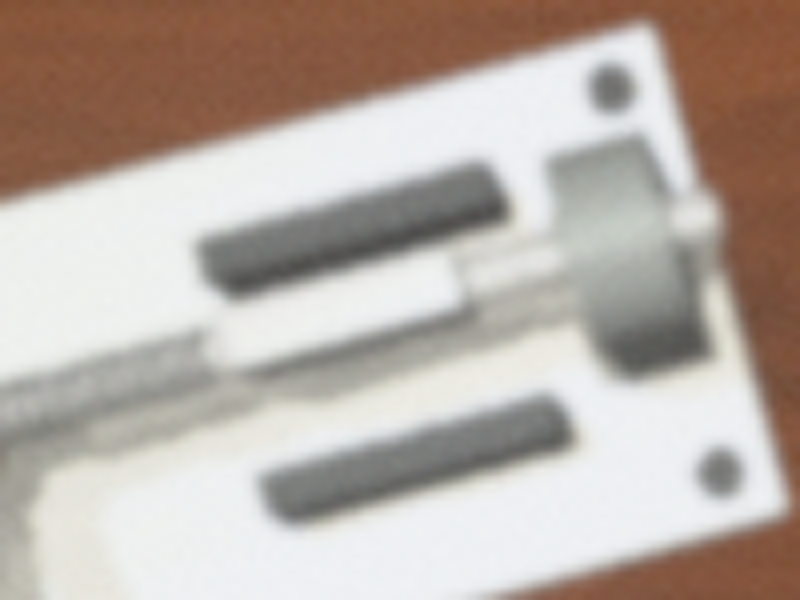

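View pics/b_scene.png

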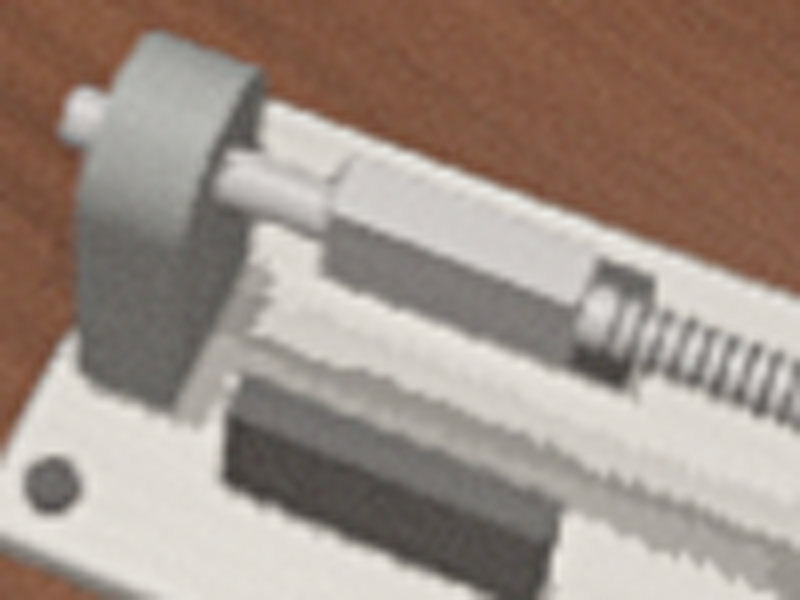

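The fork fit is good: x≈0.558, y≈-0.307, slot x-axis at about -58°. Next I'll fit the rod frame from the corners of the flats in both crops.

```bash
cat > rod.py <<'E'
from fit import *
from scipy.optimize import least_squares
def Rz(t): return np.array([[np.cos(t),-np.sin(t),0],[np.sin(t),np.cos(t),0],[0,0,1]])
def q(u,v,r0,c0): return ((v+.5)/8-.5+r0,(u+.5)/8-.5+c0)
obs=[("scene",q(350,158,245,270),(-8,-30,15)),("scene",q(328,213,245,270),(8,-30,15)),("scene",q(575,300,245,270),(8,30,15)),("scene",q(600,262,245,270),(-8,30,15)),("scene",q(325,268,245,270),(8,-30,-15)),("scene",q(575,360,245,270),(8,30,-15)),
("top",q(215,318,135,150),(8,30,15)),("top",q(450,255,135,150),(8,-30,15)),("top",q(466,300,135,150),(-8,-30,15)),("top",q(225,372,135,150),(-8,30,15))]
def fitrod(names,z=0):
    O=[o for o in obs if o[0] in names]
    def f(p):
        return np.concatenate([(proj(n,Rz(p[2])@(np.array(l)/1000)+[p[0],p[1],.085])[0]-rc) for n,rc,l in O])
    r=least_squares(f,[.63,.107,.2],loss="soft_l1"); return r.x,f(r.x).reshape(-1,2)
if __name__=="__main__":
    for N in(["scene"],["top"],["scene","top"]):
        x,e=fitrod(N); print(N,np.round(x[:2],4),np.degrees(x[2])); print(np.round(e,1).tolist())
    def wires():
        L=[]
        def bx(x0,x1,y0,y1,z0,z1):
            c=[(a,b,d) for a in(x0,x1) for b in(y0,y1) for d in(z0,z1)]
            for i in range(8):
                for j in range(i):
                    if sum(c[i][k]!=c[j][k] for k in range(3))==1: L.append((c[i],c[j]))
        bx(-8,8,-30,30,-15,15); bx(26,38,-37,37,-50,-35); bx(-38,-26,-37,37,-50,-35)
        for y in(-57,-83,128,178): L.append(((-20,y,25),(20,y,25)))
        return L
    for n,(r0,c0) in dict(scene=(245,270),top=(135,150)).items():
        im=cv2.imread(f"pics/a_{n}.png"); cr=cv2.resize(im[r0:r0+75,c0:c0+100],None,fx=8,fy=8,interpolation=cv2.INTER_CUBIC)
        for a,b in wires():
            p=proj(n,np.array([a,b])/1000@Rz(x[2]).T+[x[0],x[1],.085]); p=((p-[r0,c0]+.5)*8-.5)[:,::-1]
            cv2.line(cr,*[tuple(int(v) for v in np.round(k)) for k in p],(0,0,255),1)
        cv2.imwrite(f"pics/r_{n}.png",cr)
E
python3 rod.py
```

```text
['scene'] [0.6303 0.1013] 17.829099995215458
[[-0.7, 0.2], [-0.5, -0.2], [0.3, 1.1], [-2.2, 0.7], [1.3, -0.8], [1.3, -0.9]]
['top'] [0.6305 0.1023] 16.33550679340332
[[-0.6, -0.4], [-1.0, -0.1], [1.2, 0.0], [0.5, 0.5]]
['scene', 'top'] [0.6306 0.1018] 17.067027150830302
[[-0.5, 0.4], [-0.5, -0.1], [0.8, 1.1], [-1.7, 0.9], [1.4, -0.7], [1.8, -0.9], [-0.4, -0.1], [-1.2, 0.0], [0.9, 0.3], [0.6, 0.9]]
```

View pics/r_scene.png

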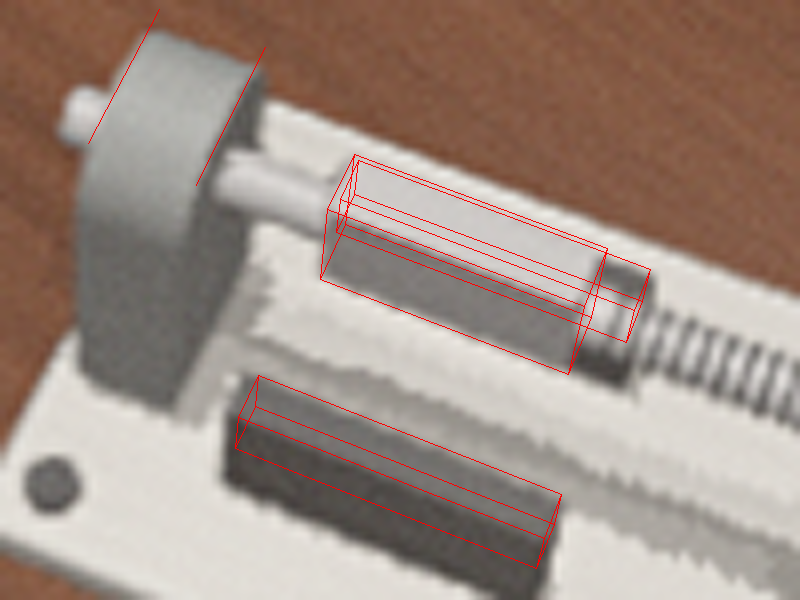

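View pics/r_top.png

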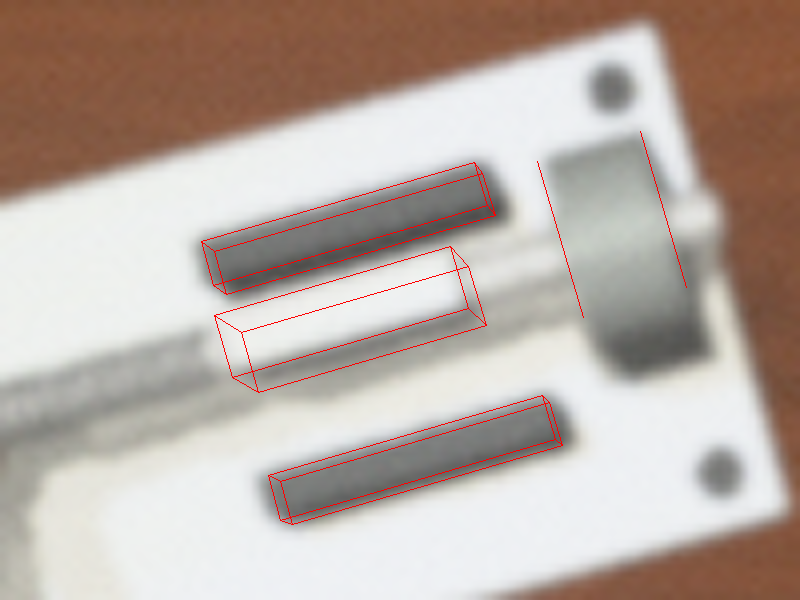

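```bash
python3 - <<'E'
from rod import *
im=cv2.imread("pics/a_top.png"); h=im[...,0].astype(int)  # blue: wood low, plate high
# long edges: sub-pixel by columns
def edge(cols,rng,frombelow):
    out=[]
    for c in cols:
        p=h[rng[0]:rng[1],c]
        idx=[i for i in range(len(p)-1) if (p[i]-140)*(p[i+1]-140)<=0 and p[i]!=p[i+1]]
        if not idx: continue
        i=idx[-1] if frombelow else idx[0]; out.append((rng[0]+i+(140-p[i])/(p[i+1]-p[i]),c))
    return np.array(out)
def ang(E,z):
    W=np.array([atz("top",e,z) for e in E])[:,:2]
    for _ in range(3):
        l=cv2.fitLine(W.astype(np.float32),cv2.DIST_HUBER,0,1e-4,1e-5).ravel(); d=(W-l[2:])@[-l[1],l[0]]; W=W[abs(d)<.0015]
    # rod y direction th: (-sin,cos)
    v=l[:2]*np.sign(l[1]); return np.degrees(np.arctan2(-v[0],v[1])),l[2:],len(W)
A=edge(range(110,228),(120,200),False);B=edge(range(140,242),(180,250),True)
print(ang(A,.02),ang(B,.02))
a1=ang(A,.02);a2=ang(B,.02)
th=np.radians(16.5);nx=np.array([np.cos(th),np.sin(th)])
m=(a1[1]@nx+a2[1]@nx)/2; print("centre offset",m, np.array([.6306,.1018])@nx, a1[1]@nx-a2[1]@nx)
# rod ends in scene / top
E
```

```text
(np.float32(16.512764), array([0.6836756, 0.1689897], dtype=float32), 118) (np.float32(16.31102), array([0.5539905 , 0.11115746], dtype=float32), 92)
centre offset 0.6331323735936956 0.633544486898742 0.14076988081049635
```

The rod frame is at (0.6306, 0.1018), θ≈16.4°, and the base plate edges agree with it. I'll grip the fork with the jaws across the slot (along its x), which needs tool yaw 32°. First I move there.

Request:
arm_command(
  plan=[-1, 0.42, -1, 0, -0.5, -1, 0.42, -1, 0, -0.5, -1, 0.42, -1, 0, -0.5, -1, 0.42, -1, 0, -0.5, -1, 0.42, -1, 0, -0.5, -1, 0.42, -1, 0, -0.5, -1, 0.42, -1, 0, -0.5, -1, 0.42, -1, 0, -0.5, -1, 0.42, -1, 0, -0.5, -1, 0.42, -1, 0, -0.5],
  newtons=30,
)

```text
time_s: 1.5
ee_pos: [0.388, 0.1017, 0.4048]
eef_rot: [3.141, 0.0, 1.68]
force: [0.0, 0.3, -1.2]
grip_width: 0.0939
```

Request:
arm_command(
  plan=[-1, 0.43, -1, 0, -0.5, -1, 0.43, -1, 0, -0.5, -1, 0.43, -1, 0, -0.5, -1, 0.43, -1, 0, -0.5, -1, 0.43, -1, 0, -0.5, -1, 0.43, -1, 0, -0.5, -1, 0.43, -1, 0, -0.5, -1, 0.43, -1, 0, -0.5, -1, 0.43, -1, 0, -0.5, -1, 0.43, -1, 0, -0.5, -1, 0.43, -1, 0, -0.5],
)

```text
time_s: 2.6
ee_pos: [0.5595, -0.2951, 0.4039]
eef_rot: [-3.14, 0.0, 0.637]
force: [-0.3, 0.3, -0.1]
grip_width: 0.0937
```

Request:
arm_command(
  plan=[-1, -0.003, -0.028, -0.08, -0.037, -1, -0.003, -0.028, -0.16, -0.037, -1, -0.003, -0.028, -0.22, -0.037, -1, -0.003, -0.028, -0.265, -0.037, -1, -0.003, -0.028, -0.265, -0.037, 1, -0.003, -0.028, -0.265, -0.037, 1, -0.003, -0.028, -0.265, -0.037, 1, -0.003, -0.028, -0.265, -0.037, 1, -0.003, -0.028, -0.265, -0.037, 1, -0.003, -0.028, -0.265, -0.037, 1, -0.003, -0.028, -0.265, -0.037, 1, -0.003, -0.028, -0.265, -0.037],
  newtons=40,
)

```text
time_s: 3.8
ee_pos: [0.5579, -0.3068, 0.2987]
eef_rot: [3.142, 0.0, 0.56]
force: [0.5, 0.4, -0.5]
grip_width: 0.0414
```

Request:
arm_command(
  plan=[1, 0, 0, 0, 0, 1, 0, 0, 0, 0, 1, 0, 0, 0, 0],
)

```text
time_s: 4.1
ee_pos: [0.5579, -0.3068, 0.2986]
eef_rot: [-3.142, 0.0, 0.56]
force: [0.3, -0.2, -0.0]
grip_width: 0.0299
```

```bash
python3 - <<'E'
from h import *
o=sensors.get_obs(); print(o["time_s"],o["grip_width"],o["ee_pos"],o["eef_rot"],o["force"])
a=vision.camera("scene");cv2.imwrite("pics/g1.png",cv2.resize(a[60:240,120:320],None,fx=4,fy=3.3)[:600])
E
```

```text
4.1 0.029868769559448585 [ 0.55792973 -0.30676428  0.29860501] [-3.14157008e+00  5.71123807e-05  5.59901925e-01] [ 0.33502799 -0.165232   -0.01144946]
```

View pics/g1.png

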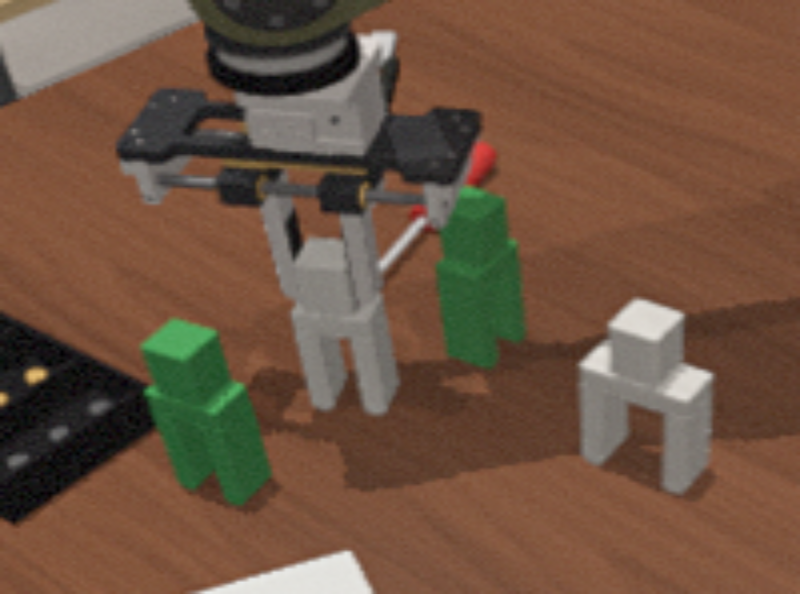

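Gripped at 29.9 mm, and the crop shows the narrow grey fork between the pads. Next I lift it, carry it and turn it.

Request:
arm_command(
  plan=[1, 0, 0, 0.12, 0, 1, 0, 0, 0.24, 0, 1, 0, 0.05, 0.34, 0.05, 1, 0.02, 0.15, 0.34, 0.12, 1, 0.05, 0.25, 0.34, 0.19, 1, 0.08, 0.35, 0.34, 0.26, 1, 0.1, 0.45, 0.34, 0.33, 1, 0.12, 0.55, 0.34, 0.4, 1, 0.14, 0.65, 0.34, 0.47, 1, 0.16, 0.75, 0.34, 0.54, 1, 0.18, 0.85, 0.34, 0.6, 1, 0.182, 0.93, 0.34, 0.619, 1, 0.182, 0.97, 0.34, 0.619, 1, 0.182, 0.97, 0.34, 0.619, 1, 0.182, 0.97, 0.34, 0.619],
)

```text
time_s: 5.65
ee_pos: [0.6307, 0.0805, 0.4344]
eef_rot: [-3.141, 0.0, 1.855]
force: [-0.4, -0.4, -2.7]
grip_width: 0.0301
```

Request:
arm_command(
  plan=[1, 0, 0.052, 0, 0.001, 1, 0, 0.052, -0.03, 0.001, 1, 0, 0.052, -0.06, 0.001, 1, 0, 0.052, -0.06, 0.001, 1, 0, 0.052, -0.06, 0.001],
)

```text
time_s: 6.15
ee_pos: [0.6309, 0.1011, 0.4102]
eef_rot: [-3.141, -0.0, 1.857]
force: [0.0, 0.3, -1.8]
grip_width: 0.03
```

```bash
python3 - <<'E'
from rod import *
o=sensors.get_obs(); p=o["ee_pos"]; print(o["time_s"],o["grip_width"],p,o["eef_rot"],o["force"])
yaw=o["eef_rot"][2]; th=yaw-np.pi/2
for n,(r0,c0) in dict(scene=(215,270),top=(135,150)).items():
    im=vision.camera(n); cv2.imwrite(f"pics/h_{n}.png",im); cr=cv2.resize(im[r0:r0+75,c0:c0+100],None,fx=8,fy=8,interpolation=cv2.INTER_CUBIC)
    for b in FORK:
        q_=proj(n,b@Rz(th).T+[p[0],p[1],p[2]-.298]); hull=cv2.convexHull(((q_-[r0,c0]+.5)*8-.5)[:,::-1].astype(np.float32))
        cv2.polylines(cr,[np.round(hull).astype(np.int32)],True,(0,0,255),1)
    fl=box(0,0,16,60,30)@Rz(np.radians(16.4)).T+[.6306,.1018,.085]
    q_=proj(n,fl);hull=cv2.convexHull(((q_-[r0,c0]+.5)*8-.5)[:,::-1].astype(np.float32)); cv2.polylines(cr,[np.round(hull).astype(np.int32)],True,(255,0,0),1)
    cv2.imwrite(f"pics/h8_{n}.png",cr)
E
```

```text
6.15 0.030028205777497773 [0.63085005 0.101111   0.41024938] [-3.14072283e+00 -3.29771221e-05  1.85732312e+00] [ 0.01169762  0.34412451 -1.84097337]
```

View pics/h8_scene.png

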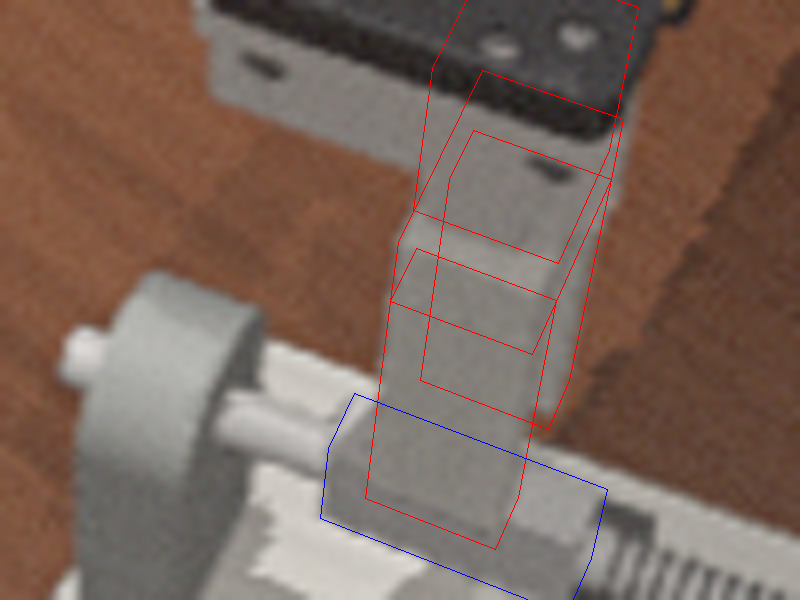

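View pics/h8_top.png

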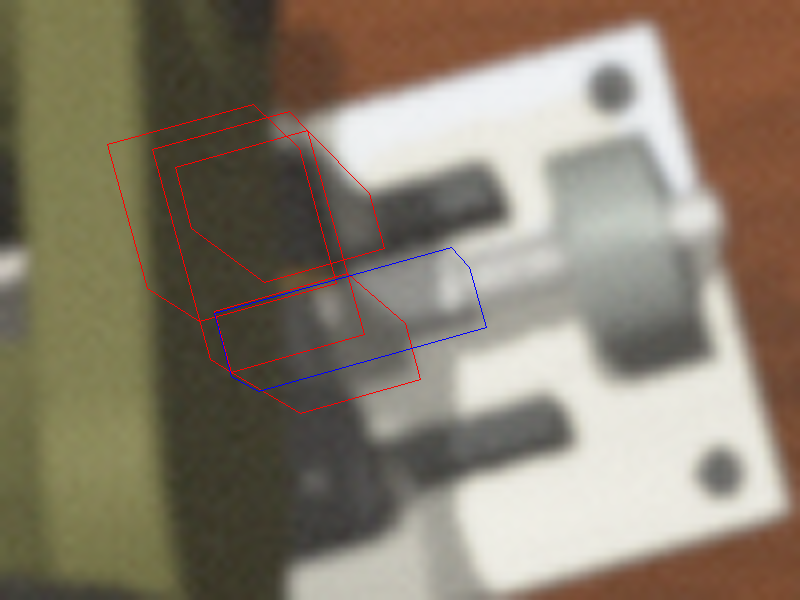

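Request:
arm_command(
  plan=[1, 0, 0.001, -0.015, 0, 1, 0, 0.001, -0.025, 0, 1, 0, 0.001, -0.035, 0, 1, 0, 0.001, -0.042, 0, 1, 0, 0.001, -0.05, 0],
)

```text
time_s: 6.75
ee_pos: [0.6307, 0.1025, 0.3904]
eef_rot: [-3.142, -0.0, 1.858]
force: [-0.5, 0.2, -3.1]
grip_width: 0.0294
```

Request:
arm_command(
  plan=[1, 0, 0, -0.02, 0, 1, 0, 0, -0.04, 0, 1, 0, 0, -0.06, 0, 1, 0, 0, -0.08, 0, 1, 0, 0, -0.095, 0, 1, 0, 0, -0.1, 0],
)

```text
time_s: 7.35
ee_pos: [0.6307, 0.1024, 0.3497]
eef_rot: [-3.14, -0.0, 1.858]
force: [-0.1, 0.0, -3.4]
grip_width: 0.03
```

```bash
python3 - <<'E'
from h import *
a=vision.camera("scene");cv2.imwrite("pics/s1.png",cv2.resize(a[215:335,260:420],None,fx=5,fy=5,interpolation=cv2.INTER_CUBIC))
E
```

```text
(no output)
```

View pics/s1.png

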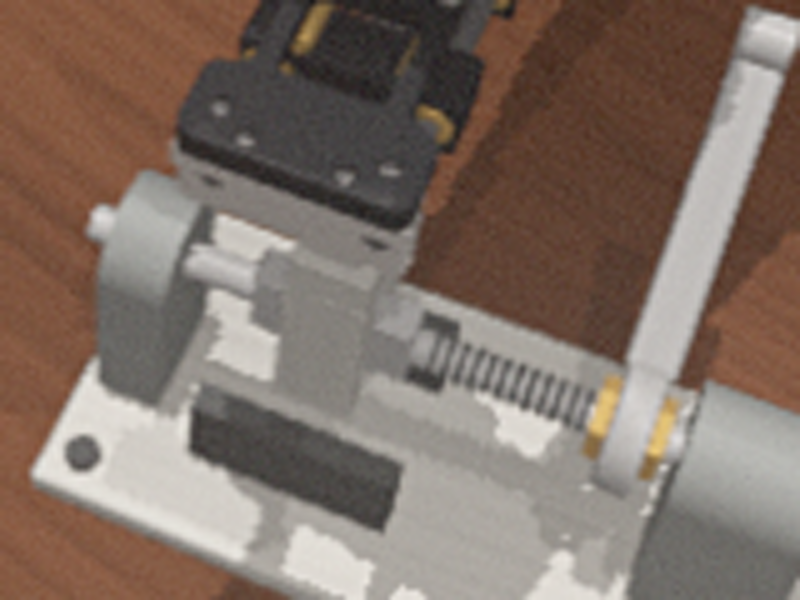

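The fork straddles the flats at crop (320,330), and its near leg is inside the near rail. There is no contact force, so I continue down to seat it.

Request:
arm_command(
  plan=[1, 0, 0, -0.02, 0, 1, 0, 0, -0.04, 0, 1, 0, 0, -0.05, 0, 1, 0, 0, -0.057, 0, 1, 0, 0, -0.062, 0, 1, 0, 0, -0.065, 0],
)

```text
time_s: 8.0
ee_pos: [0.6308, 0.1025, 0.3246]
eef_rot: [3.141, 0.0, 1.858]
force: [0.2, 0.6, -2.0]
grip_width: 0.0299
```

Request:
arm_command(
  plan=[1, 0, 0, -0.002, 0, 1, 0, 0, -0.004, 0, 1, 0, 0, -0.006, 0, 1, 0, 0, -0.006, 0],
)

```text
time_s: 8.4
ee_pos: [0.6307, 0.1024, 0.3236]
eef_rot: [3.141, 0.0, 1.858]
force: [-5.1, -0.8, 6.7]
grip_width: 0.0297
```

Request:
arm_command(
  plan=[1, 0, 0, -0.004, 0, 1, 0, 0, -0.008, 0, 1, 0, 0, -0.008, 0],
)

```text
time_s: 8.7
ee_pos: [0.6305, 0.1024, 0.3234]
eef_rot: [3.139, 0.001, 1.859]
force: [-17.4, -2.6, 32.2]
grip_width: 0.0296
```

```bash
python3 - <<'E'
from rod import *
o=sensors.get_obs(); p=o["ee_pos"]; print(np.round(p,4),o["force"])
d=Rz(np.radians(16.4)).T@(p-[.6306,.1018,0]);print(d)
E
```

```text
[0.6305 0.1024 0.3234] [-17.43751162  -2.61768031  32.24637607]
[6.66890746e-05 6.50029679e-04 3.23442177e-01]
```

It stops hard at TCP z=0.3234 with 32 N, and the expected seated height is 0.323 + 0.0006. It is seated, so I release and retreat upward.

Request:
arm_command(
  plan=[1, 0, 0, 0.006, 0, -0.3, 0, 0, 0.008, 0, -0.3, 0, 0, 0.008, 0, -0.3, 0, 0, 0.008, 0, -0.3, 0, 0, 0.008, 0, -0.3, 0, 0, 0.008, 0, -0.3, 0, 0, 0.1, 0, -0.3, 0, 0, 0.2, 0, -0.3, 0, 0, 0.25, 0, -0.3, 0, 0, 0.25, 0],
)

```text
time_s: 9.7
ee_pos: [0.6307, 0.1025, 0.4224]
eef_rot: [3.136, 0.001, 1.859]
force: [0.1, 0.0, 0.4]
grip_width: 0.0611
```

```bash
python3 - <<'E'
from rod import *
o=sensors.get_obs(); p=o["ee_pos"]; print(np.round(p,4),o["eef_rot"],o["force"],o["grip_width"])
a=vision.camera("scene");cv2.imwrite("pics/s2.png",cv2.resize(a[205:355,260:460],None,fx=4,fy=4,interpolation=cv2.INTER_CUBIC))
c,s=np.cos(np.radians(16.4)),np.sin(np.radians(16.4))
for l in((-95,109),(-100,109),(-113,109)):
    print(l,Rz(np.radians(16.4))@np.array([*l,0])/1000+[.6306,.1018,0])
E
```

```text
[0.6307 0.1025 0.4224] [3.13630626e+00 9.57946180e-04 1.85852143e+00] [0.07926247 0.0035189  0.38732175] 0.061120939761482085
(-95, 109) [0.50868995 0.17954278 0.        ]
(-100, 109) [0.50389338 0.17813108 0.        ]
(-113, 109) [0.4914223  0.17446064 0.        ]
```

View pics/s2.png

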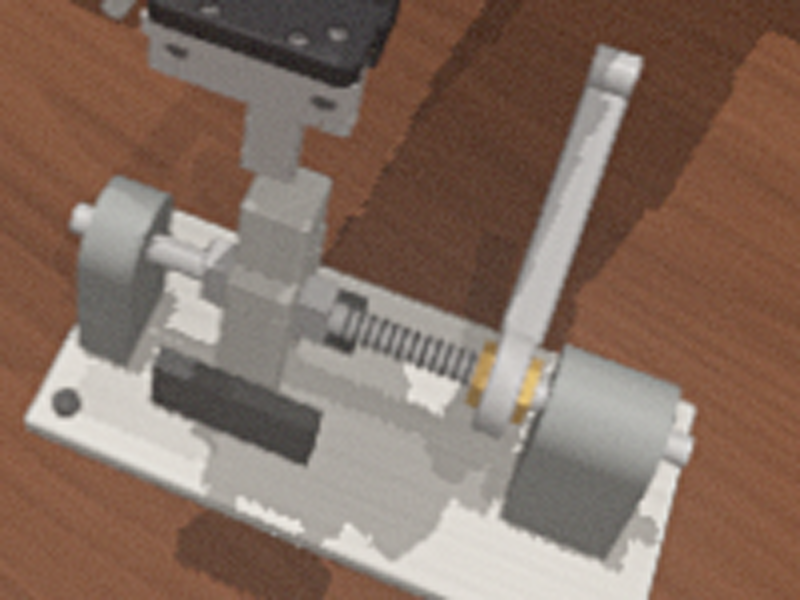

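The fork is seated upright with its crown on the rod. Next I close the gripper and go above the handle at about 85 mm from the axis.

Request:
arm_command(
  plan=[1, -0.05, 0.03, 0, 0, 1, -0.13, 0.09, 0, 0, 1, -0.2, 0.15, 0, 0, 1, -0.26, 0.19, 0, 0, 1, -0.281, 0.2, 0, 0, 1, -0.281, 0.2, 0, 0, 1, -0.281, 0.2, 0, 0, 1, -0.281, 0.2, 0, 0, 1, -0.281, 0.2, 0, 0],
)

```text
time_s: 10.65
ee_pos: [0.519, 0.1819, 0.4186]
eef_rot: [-3.141, 0.0, 1.857]
force: [-1.0, -1.2, 0.1]
grip_width: 0.0003
```

```bash
python3 - <<'E'
from rod import *
o=sensors.get_obs(); p=o["ee_pos"]; print(np.round(p,4),o["eef_rot"],o["force"],o["grip_width"])
a=vision.camera("scene");cv2.imwrite("pics/s3.png",cv2.resize(a[165:345,280:480],None,fx=4,fy=3.3,interpolation=cv2.INTER_CUBIC)[:600])
E
```

```text
[0.519  0.1819 0.4186] [-3.14110269e+00  4.75781546e-05  1.85743657e+00] [-1.01324201 -1.24361546  0.09545224] 0.00032173682370973425
```

View pics/s3.png

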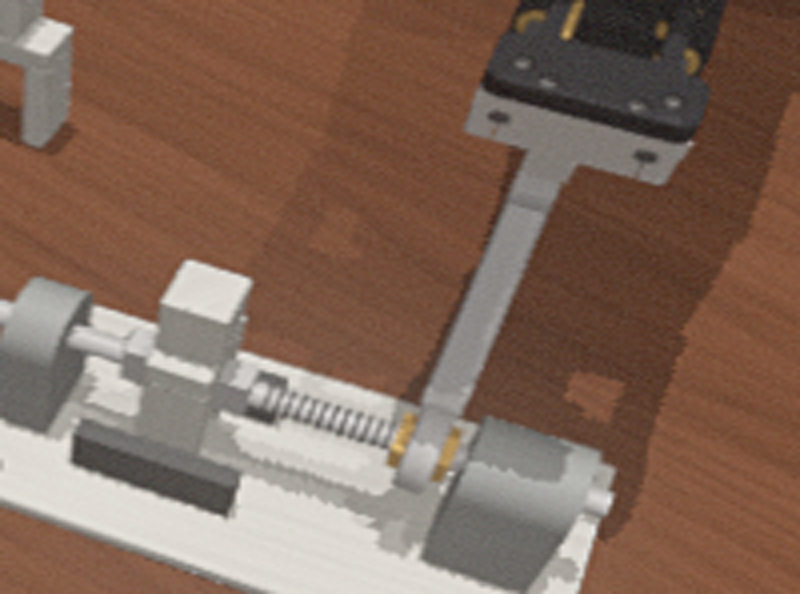

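Request:
arm_command(
  plan=[1, 0, 0, -0.03, 0, 1, 0, 0, -0.06, 0, 1, 0, 0, -0.08, 0, 1, 0, 0, -0.1, 0, 1, 0, 0, -0.12, 0, 1, 0, 0, -0.14, 0],
)

```text
time_s: 11.3
ee_pos: [0.5184, 0.1825, 0.3626]
eef_rot: [3.141, -0.0, 1.858]
force: [0.6, 0.3, 1.9]
grip_width: 0.0005
```

```bash
python3 - <<'E'
from rod import *
o=sensors.get_obs(); p=o["ee_pos"]; print(np.round(p,4),o["eef_rot"],o["force"],o["grip_width"])
a=vision.camera("scene");cv2.imwrite("pics/s4.png",cv2.resize(a[165:345,280:480],None,fx=4,fy=3.3,interpolation=cv2.INTER_CUBIC)[:600])
E
```

```text
[0.5184 0.1825 0.3626] [ 3.14115195e+00 -5.92228798e-06  1.85839046e+00] [0.61950073 0.2673879  1.85255833] 0.00047032023845806935
```

View pics/s4.png

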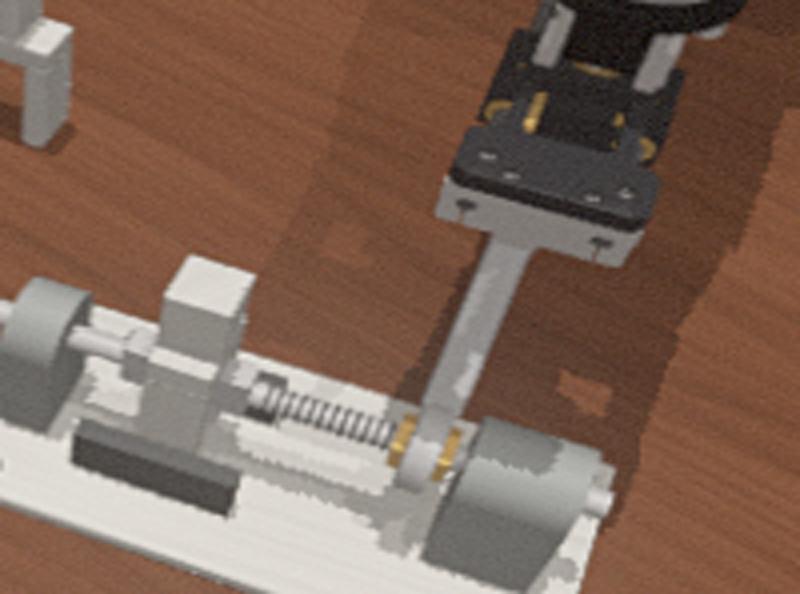

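The handle is moving and the fork tilts slightly as it takes up the play. I continue down.

Request:
arm_command(
  plan=[1, 0, 0, -0.015, 0, 1, 0, 0, -0.03, 0, 1, 0, 0, -0.045, 0, 1, 0, 0, -0.06, 0, 1, 0, 0, -0.075, 0, 1, 0, 0, -0.09, 0, 1, 0, 0, -0.105, 0],
)

```text
time_s: 12.05
ee_pos: [0.5183, 0.1824, 0.321]
eef_rot: [3.141, -0.0, 1.858]
force: [-1.0, 0.4, 6.5]
grip_width: 0.0003
```

```bash
python3 - <<'E'
from rod import *
o=sensors.get_obs(); p=o["ee_pos"]; print(np.round(p,4),o["eef_rot"],o["force"],o["grip_width"])
a=vision.camera("scene");cv2.imwrite("pics/s5.png",cv2.resize(a[165:345,280:480],None,fx=4,fy=3.3,interpolation=cv2.INTER_CUBIC)[:600])
E
```

```text
[0.5183 0.1824 0.321 ] [ 3.14113359e+00 -8.99932553e-06  1.85842260e+00] [-1.03069679  0.39553931  6.46817121] 0.0003055596687420037
```

View pics/s5.png

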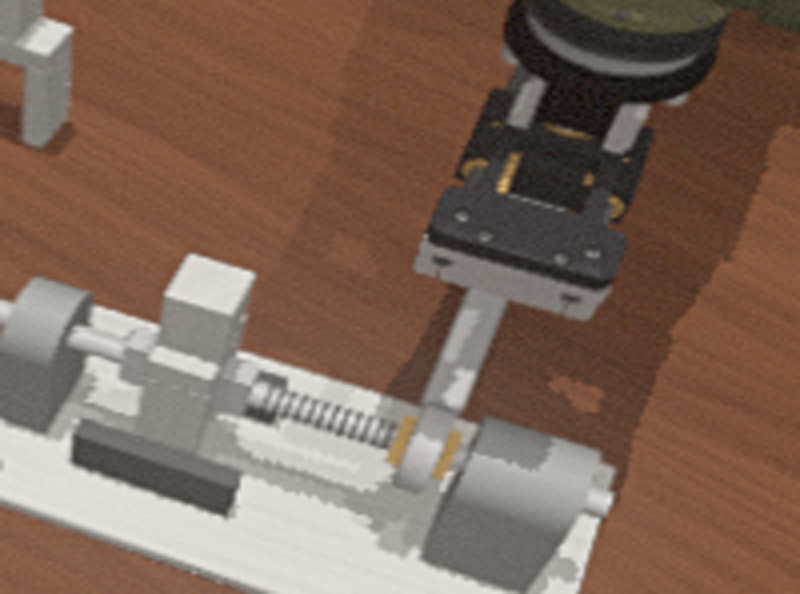

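The force is 6.5 N, so the nut is turning at its working torque while the fork holds. I press on towards the stop.

Request:
arm_command(
  plan=[1, 0, 0, -0.013, 0, 1, 0, 0, -0.026, 0, 1, 0, 0, -0.039, 0, 1, 0, 0, -0.05, 0, 1, 0, 0, -0.06, 0, 1, 0, 0, -0.068, 0],
)

```text
time_s: 12.7
ee_pos: [0.5181, 0.1824, 0.2937]
eef_rot: [-3.141, -0.0, 1.858]
force: [-3.8, -1.1, 7.2]
grip_width: 0.0005
```

Request:
arm_command(
  plan=[1, 0, 0, -0.004, 0, 1, 0, 0, -0.008, 0, 1, 0, 0, -0.01, 0],
)

```text
time_s: 13.0
ee_pos: [0.5181, 0.1824, 0.2897]
eef_rot: [-3.14, -0.0, 1.858]
force: [-5.4, -0.2, 5.6]
grip_width: 0.0007
```

Request:
arm_command(
  plan=[1, 0, 0, -0.004, 0, 1, 0, 0, -0.008, 0, 1, 0, 0, -0.01, 0],
)

```text
time_s: 13.3
ee_pos: [0.5181, 0.1824, 0.2867]
eef_rot: [-3.141, -0.0, 1.859]
force: [-11.1, -2.0, 21.1]
grip_width: 0.0003
```

Request:
arm_command(
  plan=[1, 0, 0, -0.003, 0, 1, 0, 0, -0.006, 0, 1, 0, 0, -0.008, 0],
)

```text
time_s: 13.6
ee_pos: [0.518, 0.1825, 0.2848]
eef_rot: [-3.141, -0.0, 1.859]
force: [-18.1, -5.1, 35.4]
grip_width: 0.0001
```

```bash
python3 - <<'E'
from rod import *
a=vision.camera("scene");cv2.imwrite("pics/s6.png",cv2.resize(a[165:345,280:480],None,fx=4,fy=3.3,interpolation=cv2.INTER_CUBIC)[:600])
E
```

```text
(no output)
```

View pics/s6.png

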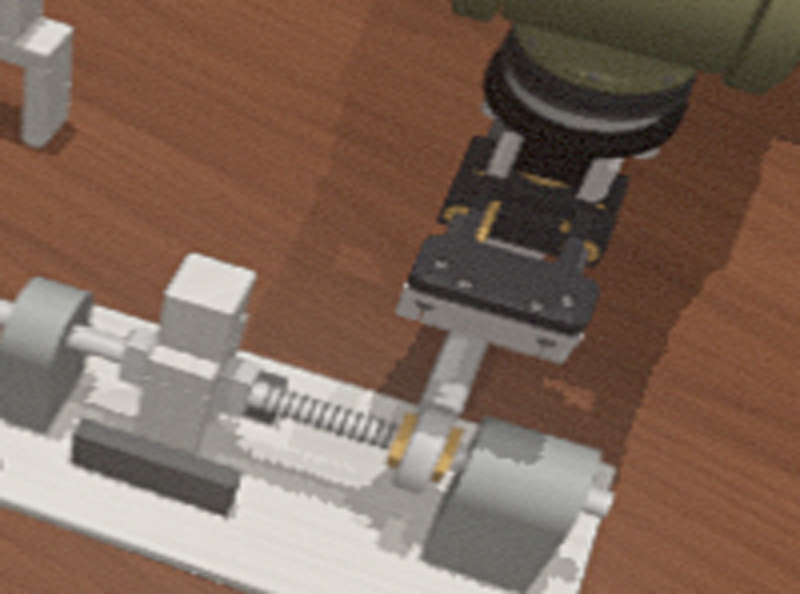

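The force jumps from 5.6 to 35 N at tip height ≈0.086, so the nut is at its stop with the handle about level. I retract and check.

Request:
arm_command(
  plan=[1, 0, 0, 0.05, 0, 1, 0, 0, 0.15, 0, 1, 0, 0, 0.25, 0, 1, -0.1, 0.1, 0.33, 0, 1, -0.2, 0.2, 0.33, 0, 1, -0.3, 0.3, 0.33, 0, 1, -0.35, 0.4, 0.33, 0, 1, -0.4, 0.5, 0.33, 0, 1, -0.4, 0.55, 0.33, 0, 1, -0.4, 0.55, 0.33, 0],
)

```text
time_s: 14.65
ee_pos: [0.3568, 0.4053, 0.414]
eef_rot: [-3.141, -0.0, 1.862]
force: [0.6, -0.6, -1.1]
grip_width: 0.0002
```

```bash
python3 - <<'E'
from rod import *
o=sensors.get_obs(); print(o["time_s"],np.round(o["ee_pos"],3),o["force"])
a=vision.camera("scene");cv2.imwrite("pics/e_s.png",cv2.resize(a[195:345,270:470],None,fx=4,fy=4,interpolation=cv2.INTER_CUBIC))
b=vision.camera("top");cv2.imwrite("pics/e_t.png",cv2.resize(b[120:260,90:260],None,fx=4.2,fy=4.2,interpolation=cv2.INTER_CUBIC))
for an in(0,.1,.2):
    X=np.array([[-152*np.cos(an),109,152*np.sin(an)]])/1000@Rz(np.radians(16.4)).T+[.6306,.1018,.085]
    ps=proj("scene",X)[0];pt=proj("top",X)[0]; print(an,(ps[::-1]-[270,195])*4,(pt[::-1]-[90,120])*4.2)
E
```

```text
14.65 [0.357 0.405 0.414] [ 0.63172607 -0.59216225 -1.06542597]
0 [548.30305493 164.86022406] [295.57044867 602.31698326]
0.1 [555.18839686 147.17776131] [286.33247373 603.02566257]
0.2 [561.44447294 131.46434314] [275.96299651 600.49392968]
```

View pics/e_s.png

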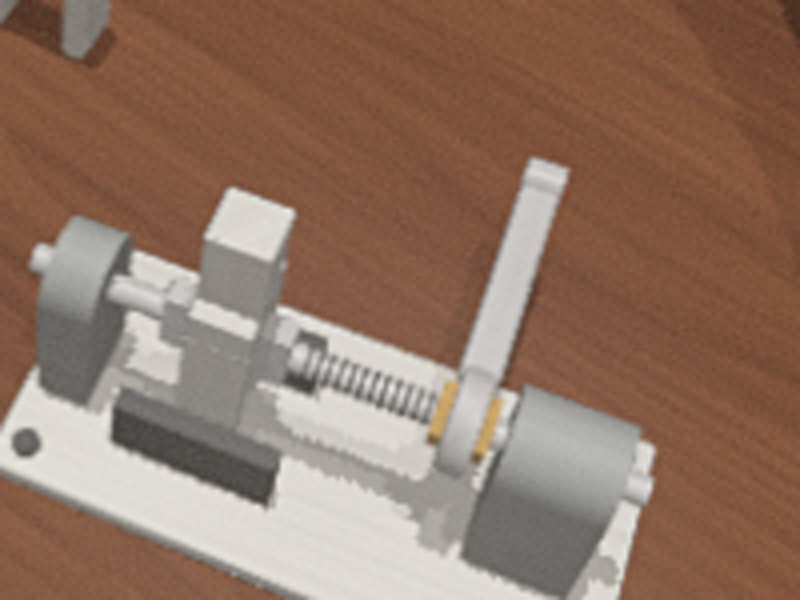

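View pics/e_t.png

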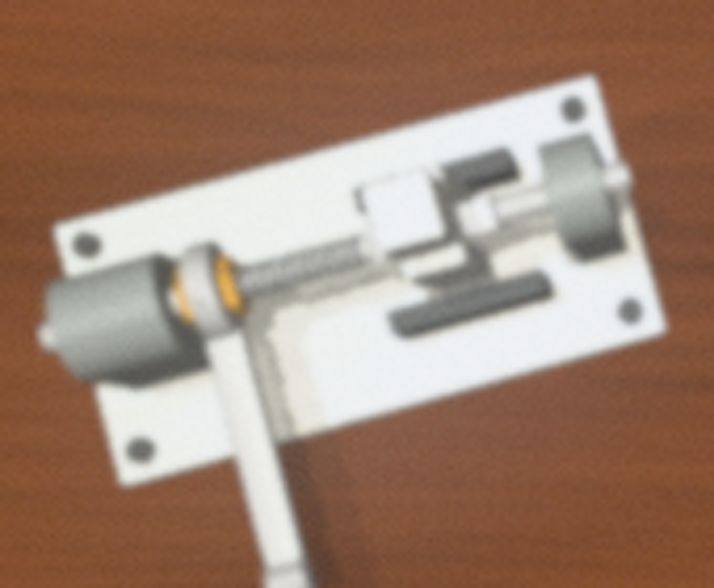

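The handle end is at crop (546,170), matching the level prediction of (548,165). Last check: whether the fork is still at its seated height.

```bash
python3 - <<'E'
from rod import *
for n,(r0,c0) in dict(scene=(235,290),top=(135,150)).items():
    im=vision.camera(n); cr=cv2.resize(im[r0:r0+75,c0:c0+100],None,fx=8,fy=8,interpolation=cv2.INTER_CUBIC)
    for b in FORK[2:]:
        q_=proj(n,b@Rz(np.radians(16.4)).T+[.6306,.1024,.025]); hull=cv2.convexHull(((q_-[r0,c0]+.5)*8-.5)[:,::-1].astype(np.float32))
        cv2.polylines(cr,[np.round(hull).astype(np.int32)],True,(0,0,255),1)
    cv2.imwrite(f"pics/f8_{n}.png",cr)
E
```

```text
(no output)
```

View pics/f8_scene.png

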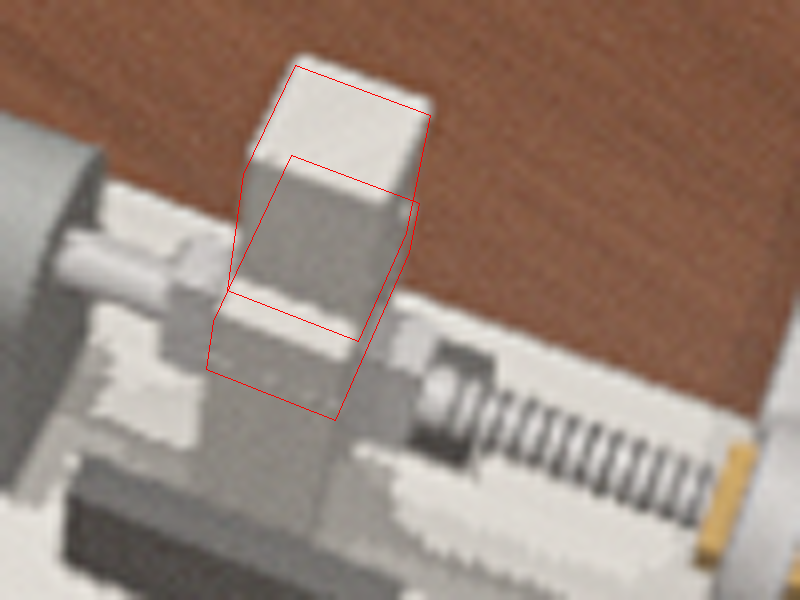

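View pics/f8_top.png

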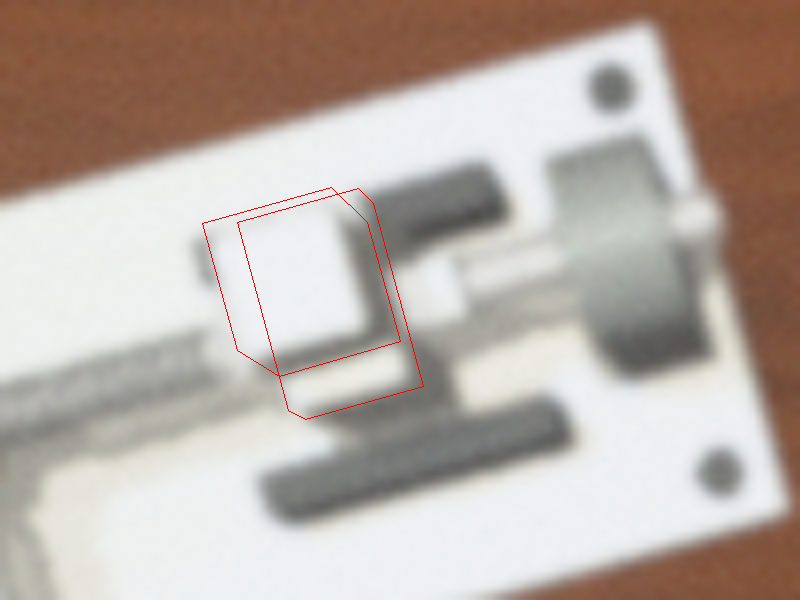

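```bash
python3 - <<'E'
from rod import *
th=np.radians(16.4)
def top(p): # p: dx,dy,dz of post top centre in rod frame (m), tilt about y ignored
    return Rz(th)@np.array(p)+[.6306,.1024,.165]
o={"scene":np.array([-10,5])/8,"top":np.array([17,13])/8}
f=lambda p: np.concatenate([proj(n,top(p))[0]-proj(n,top([0,0,0]))[0]-o[n] for n in o])
r=least_squares(f,[0,0,0]); print(np.round(r.x*1000,1),np.round(r.fun,2))
E
```

```text
[-4.2 -0.8 -2.4] [-0.01 -0.34  0.21 -0.3 ]
```

```bash
python3 -c "
from station import job
print(job.hand_in())"
```

```text
the job is handed in; nothing more can be done
None
```

The narrow-slot fork is seated on the rod's flats with its feet between the rails, and the locknut is tightened to its stop with the handle about level. I handed the job in at about 15 s with the gripper clear of everything.

- **Choosing and seating the fork:** I picked the grey narrow-slot fork at scene pixel (145,201). The other grey one has a wide slot, and the green ones were left alone. Pushing down, it stopped hard at 32 N with the tool at 0.3234 m, against about 0.3236 m expected when seated.
- **Tightening:** The handle went down against 6–7 N, about the nut's stated torque. The force then rose sharply to 35 N at fingertip height 0.086 m, which I took as the stop.
- **Last checks:** After retreating, the handle end was within about 2 pixels of where a level handle should appear. The fork's top had moved about 4 mm towards the handle side, as expected when the rod takes up its play. The fit put its top about 2 mm low, which is within measuring error, so it had not risen.
- **Disagreements:** The network's rod point from the two cameras disagreed by about 1 cm, so I used my own fit to the corners of the flats. The base plate's edges agreed with that fit to 0.4 mm across the rod.

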